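# Show the marking path and store it

### The arm

A 6-joint arm with a two-finger parallel gripper is mounted at the origin on a cart in front of the work surface, level with it; the furniture and walls round the work are solid. World frame = base frame: x ahead of the robot, y to its left, z up, the work surface at z = 0. Lengths are in m, angles in rad, forces in N, time in s.
With the tool pointing down it reaches from about 0.425 to 0.925 m from the base axis. Payload 12.5 kg.
Tool frame: the origin (TCP) lies on the centre line of the jaws, within the pads' length; the fingertips stand 25 mm ahead of it and the grasp point (between the pads) lies 6 mm ahead of it; z points along the fingers, y is the direction in which the jaws open and shut (so a half turn about z gives the same grasp; the last joint's range is limited). The gripper opens to 85 mm and grips with 20 to 120 N. Pads are 22 mm wide; open, the fingers measure 114 mm over their backs; the gripper's body (76 mm by 85 mm) begins 54 mm behind the grasp point. The pads swing forward as they close: fully open they stand 13 mm farther back than shut.
Start: joints at [1.152, 0.491, 1.559, -0, 1.092, -0.106], TCP at [0.192, 0.595, 0.256] pointing down, gripper open.
Joint ranges: [-3.1, 3.1], [-0.84, 2.19], [0.05, 2.79], [-1.13, 4.28], [0.06, 2.93], [-2.69, 2.69]. Speed limits (rad/s): [2.22, 2.22, 2.79, 3.14, 3.14, 3.14].

### API

Orientations are given as a rotation vector (axis times angle).
In Python, from cell import status, vision, ctrl, models gives the robot as it stands.
- The arm moves only by the shell command python3 -m inch 'ROWS' [FORCE]. ROWS is JSON, a list of rows, each a list of 3 entries, a list of its own where there are three numbers: the opening in per cent of the stroke, from 0 (shut) to 100 (fully open), then the shift along the tool's x, y, z in mm, then the turn about the tool's z in degrees. In form: [[fingers, [tx, ty, tz], roll], ...]. A call has 1 to 10 rows; each row is the pose to reach, as a shift and turn from the pose commanded when the call began, along the tool's axes at that moment; what a row does not reach only later rows make up. A row lasts 1/10 s, in which the tool goes at most 50 mm and 8.59 degrees, less where a joint would pass 70% of its speed; a pose out of reach is approached as far as the arm can. A call with a gripper value outside its range is refused whole. The fingers move at their own pace and stop on an object; FORCE is the grip in N (left out, the last holds). Time passes only in rows, so rows that repeat a pose let the fingers close. It gives the time, the measured TCP pose, the force and the opening at its end, in the units of the state.
- status.observe(): the state, without advancing time (a new reading comes with each control period).
- vision.snapshot(name): name is "side" or "top" or "wrist"; returns a dict with "img" (420x560x3 uint8, red, green, blue), "depth" (420x560 float32, m along the optical axis (not along the pixel's ray), 0 where there is no reading), "vertical_fov" (degrees; the focal length in pixels is half the picture's height over the tangent of half this angle, whatever the lens; pixels are square), "cx", "cy" (the principal point, pixels), "origin" and "orientation" of the camera in the world. Camera axes: x right, y up, looking along -z (the intrinsics and any distortion apply to the point x, -y, -z); pixel columns grow to the right and rows downward; lengths in m; the calibration is good to about 2 mm. A picture is of the moment at which its call begins.
- ctrl.job_done(): hands the job in, once; it reports no verdict.
Trained networks look in a picture, given as the dict that the camera call returned (one of the last four; its "shot" number tells which), for a name from the list of things; names that differ only in an ending like _2 or _b are one class to them, and where a whole thing is asked for, a point or a joint stands for the part that bears it (a point fixed in the world has none). Each returns a list of dicts, best first, with "score" (0 to 1); they miss things now and then, are a little off and sometimes report something else, mostly with a low value. They report only what shows in the picture. A call takes as long as a camera call.
- models.search_frame(picture, target): "extent" ([left, top, right, bottom] in pixels, round what is visible of it).
- models.pinpoint(picture, target): "point" ([row, column] in pixels: a listed point, or the origin of a listed thing).
The state is a dict: "t": time; "q": joint angles; "joint_velocities": joint speeds; "tau": joint torques, N m; "position": TCP position; "tcp_rot": TCP orientation; "ft_force": force on the tool from outside, world axes, zero at the start; "wrist_torque": the same for the moment, N m; "finger_gap": finger opening in m.
Only numpy, scipy, OpenCV 4.12 (cv2) and the standard library are available. Lean on these libraries where they do the work, as an engineer would, in place of code of your own. Each camera call takes 0.05 s, during which the arm holds its last target.

### The job

Show the overhead camera the path that the laser is to mark: begin with the fingertips over the green disc and follow the yellow line on the dark plate to its other end, about 10 mm above the plate and without touching it. Then press the red button at that end gently down with the fingertips and finish while still holding it down. Lift nothing, and leave the two chrome sleeves and the other loose things where they stand.

Things in the scene. Friction and masses are not known exactly. Their poses are not given: they have to be found in the camera images.
- teach_plate: dark steel plate, 160 (x) x 250 (y) x 8 mm, fixed to the worktop, origin at the centre of its underside, z up; a yellow zigzag line 4 mm wide is inlaid flush in its top. The line consists of three straight runs through these points of the plate's frame (x, y in mm): (-50, 100), (50, 45), (-45, -25), (50, -90). The green disc is fixed at one end of the line and the red button at the other; which is at which end differs from run to run
- line_1 (a point): point on the yellow line at the plate's top surface (z 8 mm in the plate's frame); the points line_1 to line_8 follow one another along the line, 37 to 39 mm apart
- line_2 (a point): point on the yellow line at the plate's top surface (z 8 mm in the plate's frame); the points line_1 to line_8 follow one another along the line, 37 to 39 mm apart
- line_3 (a point): point on the yellow line at the plate's top surface (z 8 mm in the plate's frame); the points line_1 to line_8 follow one another along the line, 37 to 39 mm apart; this one is the first sharp corner
- line_4 (a point): point on the yellow line at the plate's top surface (z 8 mm in the plate's frame); the points line_1 to line_8 follow one another along the line, 37 to 39 mm apart
- line_5 (a point): point on the yellow line at the plate's top surface (z 8 mm in the plate's frame); the points line_1 to line_8 follow one another along the line, 37 to 39 mm apart
- line_6 (a point): point on the yellow line at the plate's top surface (z 8 mm in the plate's frame); the points line_1 to line_8 follow one another along the line, 37 to 39 mm apart; this one is the second sharp corner
- line_7 (a point): point on the yellow line at the plate's top surface (z 8 mm in the plate's frame); the points line_1 to line_8 follow one another along the line, 37 to 39 mm apart
- line_8 (a point): point on the yellow line at the plate's top surface (z 8 mm in the plate's frame); the points line_1 to line_8 follow one another along the line, 37 to 39 mm apart
- start_disc: flat green disc 22 mm across and 2 mm thick, fixed on the plate at the end of the line where the trace begins; origin at the centre of its underside; if it lies near line_1 the order is line_1 to line_8, if near line_8 it is line_8 to line_1
- store_top (a point): centre of the top face of the red push button (24 mm across, in a black housing 40 mm across and 12 mm tall, so rise over it at the end of the line; released, the button's top stands 24 mm above the plate) fixed on the plate at the other end of the line; it moves down with the button, vertical travel 8 mm against a spring, about 2 N to start and 6 N when fully down
- store (a joint): travel of the red button in m: 0 released, 0.008 fully down; it springs back when let go
- sleeve_a_mid (a point): middle (15 mm above its foot) of a chrome sleeve 19 mm across and 30 mm tall, standing loose on the plate about 55 to 60 mm to the side of the line; leave it standing where it is
- sleeve_b_mid (a point): middle of the second chrome sleeve, of the same size, likewise standing loose about 55 to 60 mm to the side of the line; leave it standing where it is
- nut: black collet nut, 38 mm across, 18 mm tall, loose on the worktop, origin under its centre; leave it alone
- tape: roll of tape, 67 mm across, 19 mm tall, loose on the worktop, origin under its centre; leave it alone
- vee: steel V-block 28 x 36 x 30 mm, loose on the worktop, origin under its centre; leave it alone
- driver: yellow-handled screwdriver 25 x 167 x 24 mm, lying loose on the worktop, origin under its centre; leave it alone

How it is judged:
By the outcome, as a careful person would: the job done as asked, in the order asked, and still so for the second after the job is handed in, while the arm keeps its last pose, push and grip.
It also fails if it takes over 48 s, if anything falls off the work surface, if the arm or the gripper's body presses on something with over 40 N, if the wrist force passes 120 N, or if a joint passes its speed limit or range.

## Working session

There is one attempt and no reset: what is moved stays moved. The work goes in short steps, Python scripts to look and compute and a shell command to move; the robot and the scene stay as the last step left them, time stands still between calls to the robot, and variables do not carry over. Pictures are saved under pics/ and viewed, and the job is handed in when it is done.

```bash
ls; mkdir -p pics
python3 - <<'E'
from cell import status, vision
import cv2
s=status.observe(); print(s['t'],s['position'],s['tcp_rot'],s['finger_gap'],s['ft_force'])
for n in ('top','side'):
    p=vision.snapshot(n); cv2.imwrite(f'pics/{n}0.png',p['img'][:,:,::-1]); print(n,p['origin'],p['orientation'],p['vertical_fov'],p['cx'],p['cy'],[k for k in p if k not in('img','depth')])
    print({k:v for k,v in p.items() if k not in('img','depth')})
E
```

```text
pics
0.0 [0.19219626 0.59448935 0.25572048] [-4.89262272e-01 -3.10294502e+00  1.70956732e-03] 0.085337878228358 [-0.12042523 -0.16366598 -0.22517566]
top [ 0.47363817 -0.10166932  1.32160659] [ 0.04786649 -0.02641876 -1.55825475] 48.1719520567496 280.11147850940876 198.60915162647163 ['vertical_fov', 'cx', 'cy', 'origin', 'orientation', 'shot']
{'vertical_fov': 48.1719520567496, 'cx': 280.11147850940876, 'cy': 198.60915162647163, 'origin': array([ 0.47363817, -0.10166932,  1.32160659]), 'orientation': array([ 0.04786649, -0.02641876, -1.55825475]), 'shot': 1}
side [ 0.3803944  -0.96564401  0.53373818] [ 1.08550119 -0.08862028 -0.17823946] 54.816614136499595 285.4821505674014 212.8508327866127 ['vertical_fov', 'cx', 'cy', 'origin', 'orientation', 'shot']
{'vertical_fov': 54.816614136499595, 'cx': 285.4821505674014, 'cy': 212.8508327866127, 'origin': array([ 0.3803944 , -0.96564401,  0.53373818]), 'orientation': array([ 1.08550119, -0.08862028, -0.17823946]), 'shot': 2}
```

View pics/top0.png

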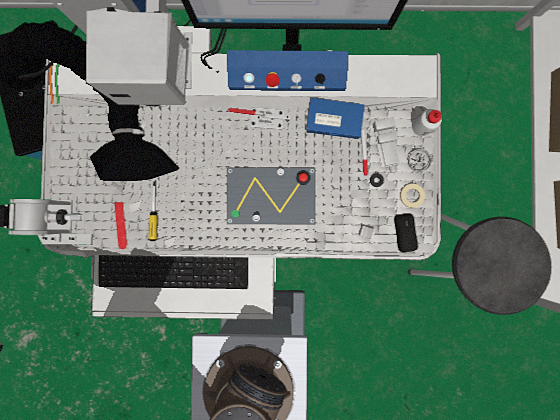

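View pics/side0.png

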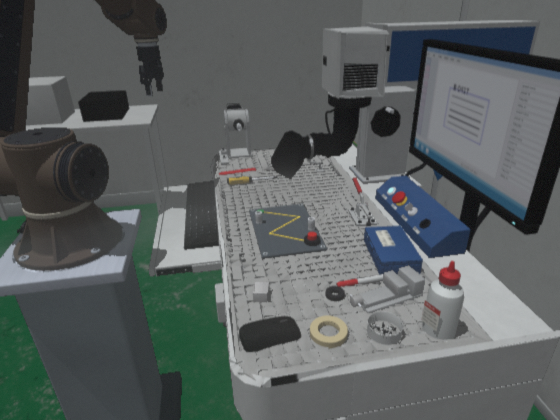

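The top view shows the plate at columns 227–316 and rows 167–224. The green disc is at about (236,213), the red button at (303,178), and the sleeves at (281,171) and (256,216). The laser head stands over the left part of the bench.

```bash
cat > h.py <<'E'
import numpy as np, cv2
from scipy.spatial.transform import Rotation as R
def ray(p,rc):
    f=210/np.tan(np.radians(p['vertical_fov']/2))
    d=np.array([(rc[1]-p['cx'])/f,-(rc[0]-p['cy'])/f,-1.])
    return np.array(p['origin']), R.from_rotvec(p['orientation']).apply(d)
def atz(p,rc,z):
    o,d=ray(p,rc); return o+d*(z-o[2])/d[2]
def bydepth(p,rc):
    o,d=ray(p,rc); r,c=int(round(rc[0])),int(round(rc[1]))
    return o+d*np.median(p['depth'][r-1:r+2,c-1:c+2])
def proj(p,X):
    f=210/np.tan(np.radians(p['vertical_fov']/2))
    v=R.from_rotvec(p['orientation']).inv().apply(np.array(X)-p['origin'])
    return p['cy']-f*v[1]/-v[2], p['cx']+f*v[0]/-v[2]
E
python3 - <<'E'
from cell import vision,models
from h import *
np.set_printoptions(precision=4,suppress=True)
Z={'teach_plate':0,'start_disc':.008,'store_top':.032,'sleeve_a_mid':.023}
for i in range(1,9): Z[f'line_{i}']=.008
for n in('top','side'):
    p=vision.snapshot(n)
    for t in ['teach_plate','start_disc','store_top','sleeve_a_mid','line_1','line_3','line_6','line_8']:
        for k in models.pinpoint(p,t)[:3]:
            print(n,t,round(k['score'],2),np.round(k['point'],1),atz(p,k['point'],Z[t]),bydepth(p,k['point']))
    if n=='top':
        cv2.imwrite('pics/crop.png',cv2.resize(p['img'][150:240,210:330,::-1],None,fx=6,fy=6,interpolation=cv2.INTER_CUBIC))
E
```

```text
top teach_plate 0.6 [198.5 268.8] [ 0.5361 -0.0513  0.    ] [ 0.5358 -0.0516  0.0067]
top start_disc 0.61 [213.5 234.3] [0.4926 0.0444 0.008 ] [0.4925 0.0444 0.0084]
top store_top 0.5 [175.3 304.2] [ 0.5997 -0.1492  0.032 ] [ 0.5997 -0.1492  0.0315]
top sleeve_a_mid 0.61 [218.6 256.6] [ 0.479  -0.0192  0.023 ] [ 0.479  -0.0198  0.0313]
top sleeve_a_mid 0.47 [170.4 278.4] [ 0.6134 -0.0778  0.023 ] [ 0.6128 -0.0779  0.0291]
top sleeve_a_mid 0.33 [211.2 234.1] [0.4987 0.0434 0.023 ] [0.4989 0.0448 0.0101]
top line_1 0.97 [187.2 294.3] [ 0.5683 -0.1227  0.008 ] [ 0.5682 -0.1226  0.0096]
top line_1 0.79 [201.1 289.9] [ 0.5292 -0.1108  0.008 ] [ 0.5292 -0.1108  0.0063]
top line_1 0.73 [212.9 275.8] [ 0.4957 -0.0718  0.008 ] [ 0.4956 -0.0718  0.0089]
top line_3 0.97 [187.2 294.3] [ 0.5683 -0.1227  0.008 ] [ 0.5682 -0.1226  0.0096]
top line_3 0.79 [201.1 289.9] [ 0.5292 -0.1108  0.008 ] [ 0.5292 -0.1108  0.0063]
top line_3 0.73 [212.9 275.8] [ 0.4957 -0.0718  0.008 ] [ 0.4956 -0.0718  0.0089]
top line_6 0.97 [187.2 294.3] [ 0.5683 -0.1227  0.008 ] [ 0.5682 -0.1226  0.0096]
top line_6 0.79 [2
[... 1094 characters left out ...]
0.6] [0.5192 0.0261 0.008 ] [0.5189 0.0243 0.009 ]
side line_3 0.89 [230.2 267.4] [ 0.4965 -0.0649  0.008 ] [ 0.4964 -0.0655  0.0084]
side line_3 0.75 [223.1 290.4] [ 0.5621 -0.0408  0.008 ] [ 0.5621 -0.0406  0.0079]
side line_6 0.9 [213.3 270.6] [0.5192 0.0261 0.008 ] [0.5189 0.0243 0.009 ]
side line_6 0.89 [230.2 267.4] [ 0.4965 -0.0649  0.008 ] [ 0.4964 -0.0655  0.0084]
side line_6 0.75 [223.1 290.4] [ 0.5621 -0.0408  0.008 ] [ 0.5621 -0.0406  0.0079]
side line_8 0.9 [213.3 270.6] [0.5192 0.0261 0.008 ] [0.5189 0.0243 0.009 ]
side line_8 0.89 [230.2 267.4] [ 0.4965 -0.0649  0.008 ] [ 0.4964 -0.0655  0.0084]
side line_8 0.75 [223.1 290.4] [ 0.5621 -0.0408  0.008 ] [ 0.5621 -0.0406  0.0079]
```

View pics/crop.png

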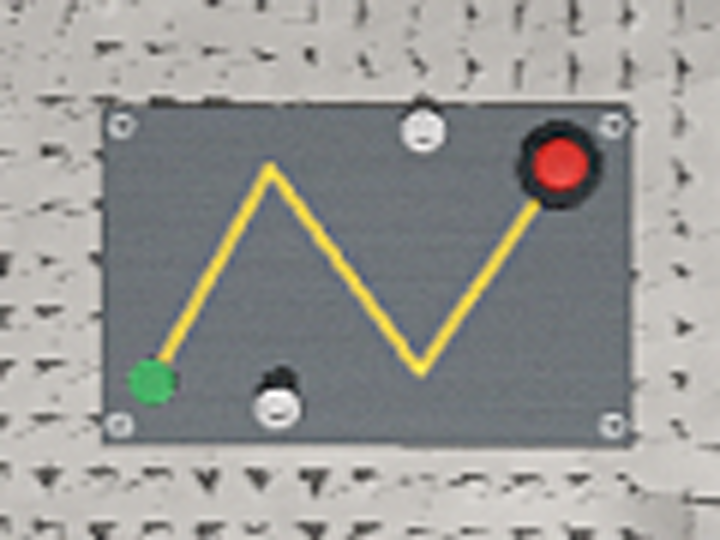

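```bash
cat > fit.py <<'E'
from h import *
from scipy.optimize import least_squares
PL=np.array([(-50,100),(50,45),(-45,-25),(50,-90)])/1000.
def segd(P,A,B):
    t=np.clip(((P-A)@(B-A))/((B-A)@(B-A)),0,1); return P-(A+t[:,None]*(B-A))
def fitline(W,x0,thr=.02):
    def loc(x,P):
        c,s=np.cos(x[2]),np.sin(x[2]); return (P-x[:2])@np.array([[c,-s],[s,c]])
    def res(x):
        Q=loc(x,W); D=np.array([segd(Q,PL[i],PL[i+1]) for i in range(3)])
        n=np.linalg.norm(D,axis=2); i=n.argmin(0); return D[i,np.arange(len(Q))].ravel()
    r=least_squares(res,x0,loss='soft_l1',f_scale=.002); return r.x, np.sqrt(np.mean(res(r.x)**2)*2)
def toworld(x,P):
    c,s=np.cos(x[2]),np.sin(x[2]); return np.asarray(P)@np.array([[c,s],[-s,c]])+x[:2]
def mask(p,kind,x0=(.536,-.052)):
    h=cv2.cvtColor(p['img'],cv2.COLOR_RGB2HSV).astype(int); H,S,V=h[...,0],h[...,1],h[...,2]
    if kind=='y': m=(H>18)&(H<34)&(S>110)&(V>90)
    if kind=='g': m=(H>45)&(H<85)&(S>90)&(V>60)
    if kind=='r': m=((H<8)|(H>172))&(S>130)&(V>90)
    rc=np.argwhere(m); z={'y':.008,'g':.010,'r':.032}[kind]
    W=np.array([atz(p,q,z) for q in rc])[:,:2]
    k=(abs(W[:,0]-x0[0])<.09)&(abs(W[:,1]-x0[1])<.13)
    return rc[k],W[k]
E
python3 - <<'E'
from cell import vision
from fit import *
np.set_printoptions(precision=4,suppress=True)
for n in('top','side'):
    p=vision.snapshot(n); rc,W=mask(p,'y'); x,e=fitline(W,[.536,-.052,0]); print(n,len(W),x,e)
    for k in 'gr': 
        r,w=mask(p,k); print(k,len(w),w.mean(0),r.mean(0))
    print(toworld(x,PL))
    r,w=mask(p,'r'); r0=r.mean(0)
    print('depth btn',bydepth(p,r0)[2],'plate',[bydepth(p,proj(p,[*toworld(x,q),.008]))[2] for q in [(0,0.02),(-.06,0),(.04,0),(0,-.05),(-.06,-.08),(0,.1)]])
E
```

```text
top 198 [ 0.5446 -0.0564  0.0096] 0.0014263938897862013
g 45 [0.4934 0.0428] [213.2 234.8]
r 67 [ 0.5946 -0.1459] [177.1194 303.    ]
[[ 0.4937  0.0431]
 [ 0.5942 -0.011 ]
 [ 0.4999 -0.0819]
 [ 0.5955 -0.1459]]
depth btn 0.031777022004856104 plate [np.float64(0.008088274599608036), np.float64(0.008491706039217783), np.float64(0.009241379858665022), np.float64(0.007506750684489694), np.float64(0.009253902974286854), np.float64(0.008096058230349534)]
side 61 [ 0.5437 -0.053   0.013 ] 0.0012915330285043474
g 3 [0.4968 0.0456] [210.3333 261.6667]
r 55 [ 0.5914 -0.152 ] [235.1273 311.4182]
[[ 0.4924  0.0464]
 [ 0.5931 -0.0073]
 [ 0.499  -0.0785]
 [ 0.5948 -0.1423]]
depth btn 0.03187221588098821 plate [np.float64(0.007463078701792969), np.float64(0.009722977941924005), np.float64(0.008598314734632573), np.float64(0.011463218817879373), np.float64(0.010670307644252253), np.float64(0.007536811256780629)]
```

Run:
```python
from cell import vision,status
from fit import *
np.set_printoptions(precision=3,suppress=True,linewidth=200)
G=np.zeros((12,16))  # x .1-.7, y .7..-.1 5cm cells
for n in('top','side'):
    p=vision.snapshot(n); f=210/np.tan(np.radians(p['vertical_fov']/2))
    r,c=np.indices((420,560)); d=p['depth']
    v=np.stack([(c-p['cx'])/f*d,-(r-p['cy'])/f*d,-d],-1)[d>0]
    W=R.from_rotvec(p['orientation']).apply(v)+p['origin']
    for x,y,z in W:
        i=int((x-.1)//.05); j=int((.7-y)//.05)
        if 0<=i<12 and 0<=j<16 and z<1: G[i,j]=max(G[i,j],z)
print('rows x from .1, cols y from .7 down'); print(G)
s=status.observe(); T=R.from_rotvec(s['tcp_rot']).as_matrix(); print(T)
d=np.array([.4937,.043,.15])-s['position']; print(d, T.T@d*1000)
```

```text
rows x from .1, cols y from .7 down
[[0.    0.444 0.489 0.505 0.53  0.543 0.    0.    0.    0.    0.006 0.01  0.022 0.248 0.264 0.262]
 [0.    0.405 0.49  0.488 0.542 0.542 0.    0.    0.    0.    0.    0.002 0.006 0.005 0.003 0.003]
 [0.349 0.352 0.541 0.541 0.541 0.    0.    0.    0.    0.    0.    0.    0.    0.    0.    0.   ]
 [0.    0.517 0.535 0.    0.    0.    0.    0.    0.    0.    0.    0.    0.    0.    0.    0.   ]
 [0.    0.    0.    0.    0.    0.    0.    0.    0.    0.    0.    0.    0.    0.    0.    0.   ]
 [0.    0.    0.009 0.012 0.017 0.012 0.012 0.013 0.015 0.015 0.01  0.013 0.013 0.01  0.013 0.012]
 [0.166 0.    0.18  0.184 0.063 0.019 0.017 0.016 0.029 0.012 0.007 0.008 0.008 0.008 0.007 0.008]
 [0.176 0.176 0.179 0.184 0.165 0.157 0.017 0.014 0.027 0.007 0.007 0.007 0.015 0.016 0.043 0.015]
 [0.167 0.169 0.181 0.185 0.147 0.015 0.016 0.013 0.019 0.008 0.007 0.007 0.014 0.016 0.014 0.014]
 [0.    0.    0.012 0.014 0.017 0.059 0.035 0.032 0.033 0.031 0.008 0.007 0.013 0.016 0.017 0.039]
 [0.    0.    0.014 0.015 0.013 0.126 0.143 0.142 0.053 0.127 0.058 0.008 0.012 0.016 0.017 0.041]
 [0.    0.    0.014 0.014 0.015 0.012 0.143 0.145 0.143 0.141 0.008 0.006 0.008 0.008 0.009 0.007]]
[[-0.951  0.308  0.   ]
 [ 0.308  0.951  0.   ]
 [-0.     0.    -1.   ]]
[ 0.301 -0.552 -0.106] [-456.521 -432.187  106.3  ]
```

```bash
python3 -m inch '[[0,[-30,-28,0],0],[0,[-60,-56,0],0],[0,[-90,-85,0],-3],[0,[-120,-113,0],-6],[0,[-150,-142,0],-9],[0,[-180,-170,0],-12],[0,[-210,-199,0],-15],[0,[-240,-227,0],-17.95],[0,[-270,-255,0],-17.95],[0,[-300,-284,0],-17.95]]' 30
```

```text
t: 2.2
position: [0.391, 0.2307, 0.2566]
tcp_rot: [-0.001, 3.141, 0.001]
ft_force: [0.8, 0.7, -0.0]
finger_gap: 0.0005
```

```bash
python3 -m inch '[[0,[-15,-40,0],0],[0,[-30,-80,0],0],[0,[-45,-120,0],0],[0,[-60,-160,0],0],[0,[-75,-200,0],0],[0,[-90,-230,0],0],[0,[-100,-255,0],0],[0,[-110,-270,0],0],[0,[-110,-270,0],0],[0,[-110,-270,0],0]]'
python3 - <<'E'
from cell import vision,status
from fit import *
for n in ('wrist','side','top'):
    p=vision.snapshot(n); cv2.imwrite(f'pics/{n}1.png',p['img'][:,:,::-1]); print(n,p['origin'],p['orientation'],p['vertical_fov'],p['shot'])
s=status.observe(); print(s['t'],s['position'],s['tcp_rot'])
E
```

```text
t: 3.2
position: [0.5003, -0.0373, 0.2561]
tcp_rot: [0.0, -3.141, -0.001]
ft_force: [0.5, 0.2, -0.1]
finger_gap: -0.0002
wrist [ 0.4169315  -0.03804478  0.37434747] [-0.25656964 -0.2579057   1.5551624 ] 58.45292347835263 9
side [ 0.3803944  -0.96564401  0.53373818] [ 1.08550119 -0.08862028 -0.17823946] 54.816614136499595 10
top [ 0.47363817 -0.10166932  1.32160659] [ 0.04786649 -0.02641876 -1.55825475] 48.1719520567496 11
3.35 [ 0.500132   -0.0367786   0.25638677] [ 2.68545255e-03 -3.14155288e+00 -3.32960756e-04]
```

View pics/wrist1.png

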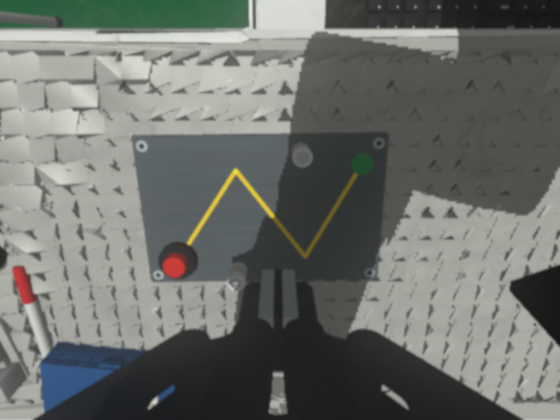

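View pics/side1.png

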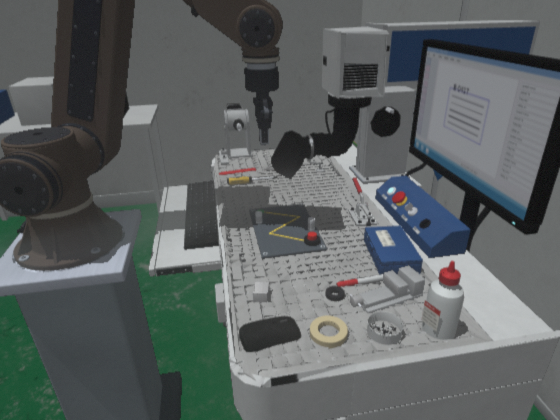

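View pics/top1.png

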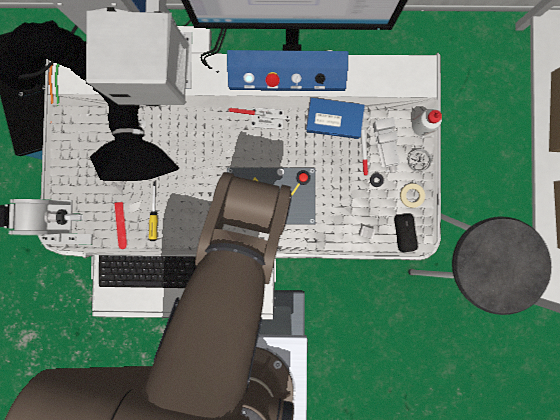

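The wrist view shows the whole plate: disc at (362,163), button at (175,264), corners at (236,171) and (305,256). The shut fingertips are at about column 279, row 272.

Run:
```python
from cell import vision,status
from fit import *
np.set_printoptions(precision=4,suppress=True)
s=status.observe(); print(s['position'])
p=vision.snapshot('wrist')
rc,W=mask(p,'y'); x,e=fitline(W,[.544,-.055,0.01]); print(len(W),x,e); print(toworld(x,PL))
x2,e2=fitline(W,[.544,-.055,3.14]); print('alt',x2,e2)
for k in 'gr':
    r,w=mask(p,k); print(k,len(w),w.mean(0),r.mean(0), bydepth(p,r.mean(0)))
# sleeves from depth: tops
# fingertips: depth
d=p['depth']; print(np.round(d[262:300:3,262:300:4],3))
tip=[*s['position'][:2],s['position'][2]-.025]; print('pred tip px',proj(p,tip), 'tcp px',proj(p,s['position']))
for rcx in [(272,270),(272,288),(274,272),(274,290)]: print(rcx,bydepth(p,rcx))
cv2.imwrite('pics/wc.png',cv2.resize(p['img'][250:330,220:340,::-1],None,fx=6,fy=6))
```

```text
[ 0.5001 -0.0368  0.2564]
1229 [ 0.5421 -0.0543  0.0106] 0.0013225338571807976
[[ 0.4911  0.0452]
 [ 0.5916 -0.0088]
 [ 0.4974 -0.0798]
 [ 0.5931 -0.1438]]
alt [ 0.5428 -0.0375  3.1539] 0.002503333646962844
g 362 [0.4905 0.0451] [163.5331 361.4199] [0.4903 0.0449 0.0109]
r 451 [ 0.5904 -0.1425] [265.1153 173.6896] [ 0.5903 -0.1424  0.0321]
[[0.404 0.406 0.406 0.405 0.405 0.404 0.405 0.405 0.405 0.405]
 [0.407 0.406 0.407 0.406 0.407 0.406 0.406 0.405 0.407 0.407]
 [0.407 0.408 0.406 0.408 0.408 0.408 0.406 0.407 0.408 0.408]
 [0.153 0.152 0.155 0.154 0.153 0.154 0.154 0.154 0.409 0.409]
 [0.151 0.151 0.151 0.152 0.151 0.152 0.151 0.152 0.409 0.41 ]
 [0.149 0.149 0.15  0.149 0.149 0.15  0.148 0.149 0.15  0.41 ]
 [0.146 0.147 0.147 0.148 0.146 0.146 0.148 0.147 0.146 0.412]
 [0.145 0.144 0.144 0.144 0.145 0.145 0.144 0.144 0.144 0.153]
 [0.143 0.142 0.142 0.143 0.142 0.142 0.142 0.142 0.142 0.15 ]
 [0.14  0.14  0.141 0.139 0.14  0.14  0.138 0.139 0.14  0.148]
 [0.139 0.138 0.138 0.138 0.137 0.138 0.138 0.138 0.139 0.145]
 [0.136 0.137 0.136 0.136 0.136 0.138 0.135 0.136 0.136 0.143]
 [0.135 0.134 0.134 0.135 0.134 0.134 0.    0.134 0.134 0.141]]
pred tip px (np.float64(287.8064153232048), np.float64(279.0968061974295)) tcp px (np.float64(322.53575967537085), np.float64(279.3832132416852))
(272, 270) [ 0.4891 -0.0405  0.2378]
(272, 288) [ 0.489  -0.0332  0.238 ]
(274, 272) [ 0.4891 -0.0397  0.2395]
(274, 290) [ 0.4895 -0.0324  0.2387]
```

View pics/wc.png

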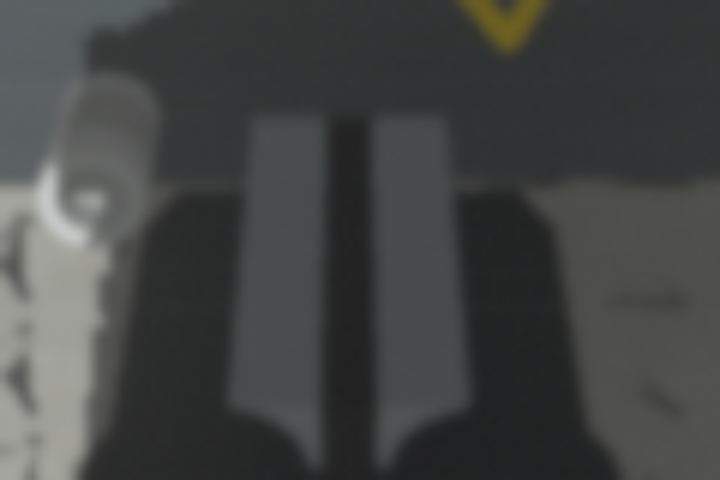

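Run:
```python
from cell import vision,status
from fit import *
np.set_printoptions(precision=4,suppress=True)
s=status.observe(); p=vision.snapshot('wrist')
for z in (.225,.2314,.237): print(z,proj(p,[s['position'][0]-.011,s['position'][1],z]))
x=[.5432,-.0546,.0105]; P=toworld(x,PL); print(P)
for a,b in zip(P[:-1],P[1:]): print(b-a,np.linalg.norm(b-a))
t=s['position']; print(t)
d=np.array([*P[0],.06+.025])-t; print('to above disc, tip z 60mm: tool mm',-d[0]*1e3,d[1]*1e3,-d[2]*1e3)
```

```text
0.225 (np.float64(258.1837555621229), np.float64(279.0835090419391))
0.2314 (np.float64(264.819921999118), np.float64(279.14615463996506))
0.237 (np.float64(271.0560092476797), np.float64(279.20502347918676))
[[ 0.4922  0.0449]
 [ 0.5927 -0.0091]
 [ 0.4985 -0.0801]
 [ 0.5941 -0.1441]]
[ 0.1006 -0.0539] 0.11412712210513325
[-0.0943 -0.071 ] 0.11800423721205945
[ 0.0957 -0.064 ] 0.11510864433221334
[ 0.5002 -0.0369  0.2564]
to above disc, tip z 60mm: tool mm 8.02393523761169 81.72297156585333 171.39634745639663
```

```bash
python3 -m inch '[[0,[2,20,40],0],[0,[4,40,75],0],[0,[6,60,110],0],[0,[8,75,145],0],[0,[8,82,175],0],[0,[8,82,190],0],[0,[8,82,193],0],[0,[8,82,193],0],[0,[8,82,193],0]]'
python3 - <<'E'
from cell import vision,status
from fit import *
s=status.observe(); print(s['t'],s['position'],s['ft_force'])
for n in ('wrist','side'):
    p=vision.snapshot(n)
    if n=='wrist': im=p['img']
    else: im=cv2.resize(p['img'][150:270,200:360],None,fx=5,fy=5)
    cv2.imwrite(f'pics/{n}2.png',im[:,:,::-1])
    if n=='wrist':
        rc,W=mask(p,'y'); x,e=fitline(W,[.544,-.055,0.01]); print(len(W),x,e,toworld(x,PL)[0])
        r,w=mask(p,'g'); print('g',w.mean(0) if len(w) else None)
E
```

```text
t: 4.35
position: [0.4928, 0.0442, 0.0642]
tcp_rot: [-0.001, 3.14, 0.0]
ft_force: [0.4, -0.6, 0.1]
finger_gap: -0.0
4.35 [0.49284537 0.04422321 0.06418633] [ 0.42245355 -0.62727297  0.11728339]
1863 [ 0.54241563 -0.05484275  0.01336447] 0.0013816673080360735 [0.49108369 0.04448012]
g [0.48982896 0.0450229 ]
```

View pics/wrist2.png

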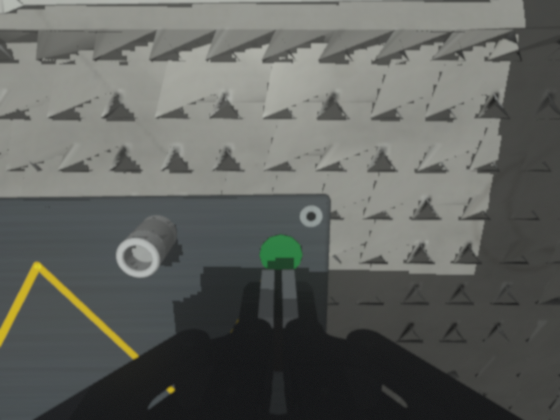

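View pics/side2.png

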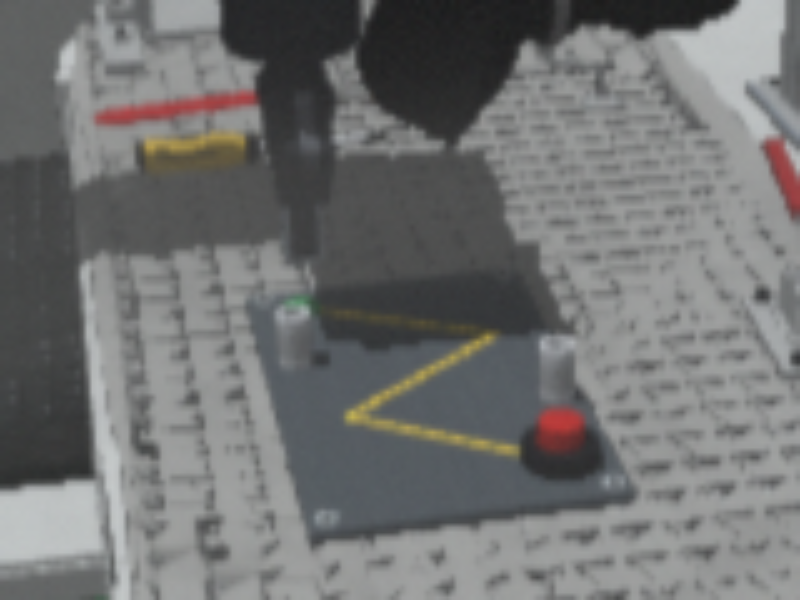

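```bash
python3 -m inch '[[0,[0,0,8],0],[0,[0,0,15],0],[0,[0,0,19],0],[0,[0,0,20],0],[0,[0,0,20],0],[0,[0,0,20],0]]'
python3 - <<'E'
from cell import vision,status
from fit import *
s=status.observe(); t=s['position'];print(s['t'],t,s['ft_force'])
p=vision.snapshot('side')
for dz in (.017,.021,.025,.029): print(dz,[proj(p,[t[0],t[1]-y,t[2]-dz]) for y in (.007,-.007)])
cv2.imwrite('pics/side3.png',cv2.resize(p['img'][190:220,245:285,::-1],None,fx=18,fy=18,interpolation=cv2.INTER_NEAREST))
p=vision.snapshot('wrist'); cv2.imwrite('pics/wrist3.png',cv2.resize(p['img'][220:320,210:350,::-1],None,fx=5,fy=5))
for dz in (.017,.021,.025,.029): print(dz,proj(p,[t[0]-.011,t[1],t[2]-dz]))
E
```

```text
t: 5.05
position: [0.4925, 0.0442, 0.0433]
tcp_rot: [-0.001, 3.142, 0.0]
ft_force: [-0.2, 0.3, 0.3]
finger_gap: 0.0001
5.05 [0.49250516 0.04423247 0.04331192] [-0.17410025  0.26832169  0.28946432]
0.017 [(np.float64(206.63578567624694), np.float64(260.2892080462831)), (np.float64(204.44349640628383), np.float64(259.62527119957167))]
0.021 [(np.float64(207.9162481661102), np.float64(260.35309011745846)), (np.float64(205.7138473613167), np.float64(259.68955207933567))]
0.025 [(np.float64(209.19250130883964), np.float64(260.4167621849709)), (np.float64(206.98006676056366), np.float64(259.7536238987296))]
0.029 [(np.float64(210.46456582686267), np.float64(260.4802252826589)), (np.float64(208.24217472685794), np.float64(259.8174876759866))]
0.017 (np.float64(273.76718054356206), np.float64(279.23435362567085))
0.021 (np.float64(269.1384235178884), np.float64(279.191275496234))
0.025 (np.float64(264.7301768832529), np.float64(279.1502495754386))
0.029 (np.float64(260.5270498270918), np.float64(279.1111326266853))
```

View pics/side3.png

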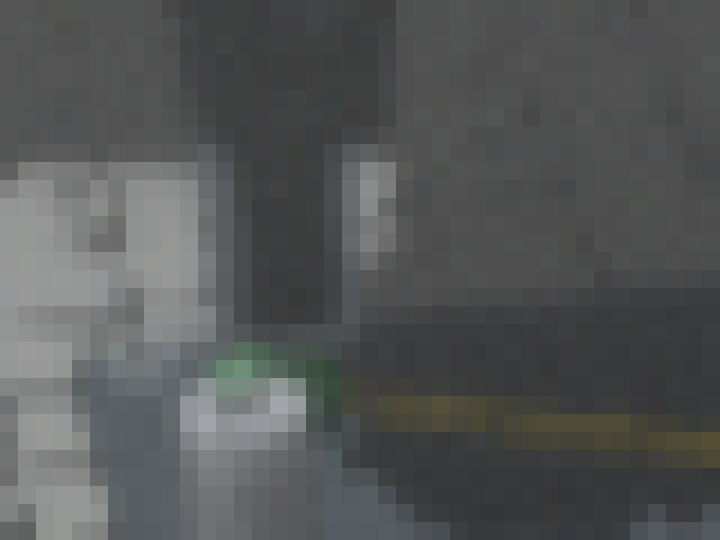

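View pics/wrist3.png

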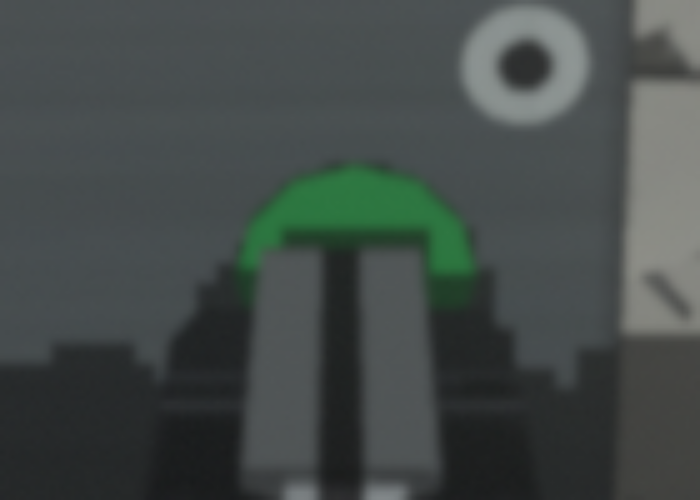

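```bash
python3 -m inch '[[0,[0,0.6,1],0],[0,[0,0.6,1],0],[0,[-5,-2.1,1],0],[0,[-10,-4.8,1],0],[0,[-15,-7.4,1],0],[0,[-20,-10.1,1],0],[0,[-25,-12.8,1],0],[0,[-30,-15.5,1],0],[0,[-35,-18.2,1],0],[0,[-40,-20.8,1],0]]'
python3 - <<'E'
from cell import status
import numpy as np
P=np.array([[ .4922,.0449],[.5927,-.0091],[.4985,-.0801],[.5941,-.1441]])
s=status.observe();t=s['position'];print(s['t'],t,s['ft_force'],(P-t[:2])*[-1000,1000])
E
```

```text
t: 6.15
position: [0.5329, 0.0232, 0.0423]
tcp_rot: [0.001, -3.142, -0.0]
ft_force: [-0.4, -0.0, 0.3]
finger_gap: -0.0001
6.15 [0.53287173 0.02319085 0.04227349] [-0.42152518 -0.01980066  0.29177114] [[  40.67173404   21.7091477 ]
 [ -59.82826596  -32.2908523 ]
 [  34.37173404 -103.2908523 ]
 [ -61.22826596 -167.2908523 ]]
```

```bash
python3 -m inch '[[0,[-6,-3.2,0],0],[0,[-12,-6.4,0],0],[0,[-18,-9.6,0],0],[0,[-24,-12.9,0],0],[0,[-30,-16.1,0],0],[0,[-36,-19.4,0],0],[0,[-42,-22.6,0],0],[0,[-48,-25.9,0],0],[0,[-54,-29.1,0],0],[0,[-60,-32.3,0],0]]'
python3 - <<'E'
from cell import status,vision
from fit import *
P=np.array([[ .4922,.0449],[.5927,-.0091],[.4985,-.0801],[.5941,-.1441]])
s=status.observe();t=s['position'];print(s['t'],t,s['ft_force'],(P-t[:2])*[-1000,1000])
p=vision.snapshot('wrist'); cv2.imwrite('pics/wrist4.png',cv2.resize(p['img'][180:320,180:380,::-1],None,fx=4,fy=4))
rc,W=mask(p,'y'); x,e=fitline(W,[.544,-.055,0.01]); print(len(W),x,e,toworld(x,PL))
E
```

```text
t: 7.15
position: [0.593, -0.0091, 0.0423]
tcp_rot: [-0.001, 3.142, 0.0]
ft_force: [-0.6, -0.5, 0.1]
finger_gap: -0.0
7.15 [ 0.59297695 -0.00909006  0.04230081] [-0.55961251 -0.51792387  0.06421997] [[ 1.00776950e+02  5.39900579e+01]
 [ 2.76949894e-01 -9.94209673e-03]
 [ 9.44769499e+01 -7.10099421e+01]
 [-1.12305011e+00 -1.35009942e+02]]
8200 [ 0.54217525 -0.05450314  0.00930326] 0.0013115866656124686 [[ 0.4912471   0.04502738]
 [ 0.59175445 -0.00903993]
 [ 0.49740978 -0.0799207 ]
 [ 0.59301037 -0.14403409]]
```

View pics/wrist4.png

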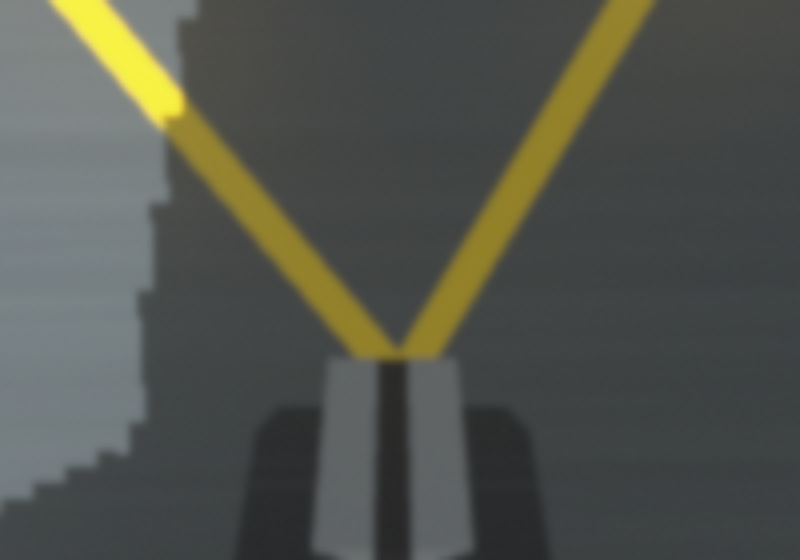

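The fingertips are over the first corner, and the two yellow runs converge just under them at crop position (398,350). I continue along the second run.

```bash
python3 -m inch '[[0,[0,0,0],0],[0,[5,-3.8,0],0],[0,[10,-7.5,0],0],[0,[16,-12,0],0],[0,[22,-16.5,0],0],[0,[28,-21,0],0],[0,[34,-25.6,0],0],[0,[40,-30.1,0],0],[0,[46,-34.6,0],0],[0,[50,-37.6,0],0]]'
python3 - <<'E'
from cell import status
import numpy as np
P=np.array([[ .4922,.0449],[.5927,-.0091],[.4985,-.0801],[.5941,-.1441]])
s=status.observe();t=s['position'];print(s['t'],t,s['ft_force'],(P-t[:2])*[-1000,1000])
E
```

```text
t: 8.2
position: [0.5419, -0.0469, 0.0423]
tcp_rot: [0.0, -3.141, -0.0]
ft_force: [0.8, 0.2, -0.8]
finger_gap: -0.0002
8.2 [ 0.54188073 -0.04687607  0.04227641] [ 0.8150584   0.18379583 -0.79569071] [[ 49.68073154  91.77607493]
 [-50.81926846  37.77607493]
 [ 43.38073154 -33.22392507]
 [-52.21926846 -97.22392507]]
```

```bash
python3 -m inch '[[0,[5,-3.8,0],0],[0,[10,-7.6,0],0],[0,[15,-11.4,0],0],[0,[20,-15.2,0],0],[0,[25,-19,0],0],[0,[30,-22.8,0],0],[0,[35,-26.7,0],0],[0,[40,-30.5,0],0],[0,[43.6,-33.3,0],0],[0,[43.6,-33.3,0],0]]'
python3 - <<'E'
from cell import status,vision
from fit import *
P=np.array([[ .4922,.0449],[.5927,-.0091],[.4985,-.0801],[.5941,-.1441]])
s=status.observe();t=s['position'];print(s['t'],t,s['ft_force'],(P-t[:2])*[-1000,1000])
p=vision.snapshot('wrist'); cv2.imwrite('pics/wrist5.png',cv2.resize(p['img'][180:320,180:380,::-1],None,fx=4,fy=4))
p=vision.snapshot('side'); cv2.imwrite('pics/side5.png',cv2.resize(p['img'][150:270,200:360,::-1],None,fx=5,fy=5))
E
```

```text
t: 9.2
position: [0.4985, -0.0801, 0.0423]
tcp_rot: [-0.0, -3.141, -0.0]
ft_force: [-0.2, -0.4, 0.5]
finger_gap: 0.0004
9.2 [ 0.49851221 -0.08009941  0.04230118] [-0.20350569 -0.44434411  0.5171196 ] [[ 6.31221404e+00  1.24999408e+02]
 [-9.41877860e+01  7.09994077e+01]
 [ 1.22140430e-02 -5.92261234e-04]
 [-9.55877860e+01 -6.40005923e+01]]
```

View pics/wrist5.png

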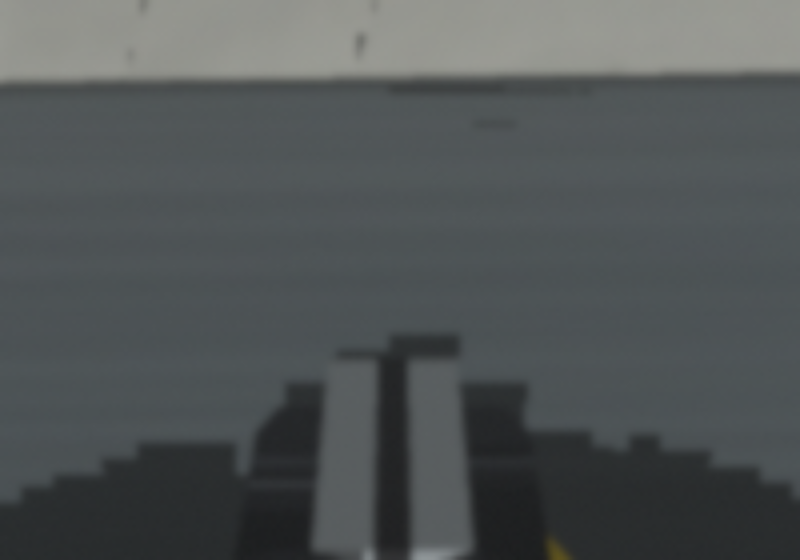

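View pics/side5.png

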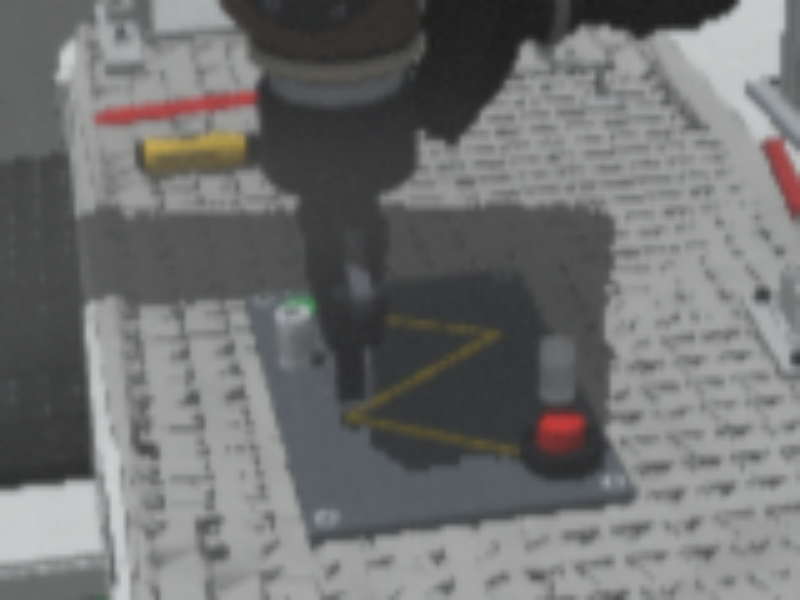

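The side view shows the fingertips over the second corner at (348,415), with both sleeves still standing. I go on along the third run.

```bash
python3 -m inch '[[0,[0,0,0],0],[0,[-5,-3.3,0],0],[0,[-10,-6.7,0],0],[0,[-15,-10,0],0],[0,[-20,-13.4,0],0],[0,[-25,-16.7,0],0],[0,[-30,-20.1,0],0],[0,[-35,-23.4,0],0],[0,[-40,-26.8,0],0],[0,[-45,-30.1,0],0]]'
python3 - <<'E'
from cell import status
import numpy as np
P=np.array([[ .4922,.0449],[.5927,-.0091],[.4985,-.0801],[.5941,-.1441]])
s=status.observe();t=s['position'];print(s['t'],t,s['ft_force'],(P-t[:2])*[-1000,1000])
E
```

```text
t: 10.3
position: [0.5443, -0.1102, 0.0423]
tcp_rot: [-0.001, 3.142, 0.0]
ft_force: [-0.8, -0.6, -0.7]
finger_gap: 0.0001
10.3 [ 0.54434475 -0.11015167  0.04226725] [-0.84360397 -0.63411519 -0.71161362] [[ 52.14474839 155.05167178]
 [-48.35525161 101.05167178]
 [ 45.84474839  30.05167178]
 [-49.75525161 -33.94832822]]
```

```bash
python3 -m inch '[[0,[-5,-3.4,0],0],[0,[-10,-6.7,0],0],[0,[-15,-10,0],0],[0,[-19.5,-13,0],0],[0,[-19.5,-13,0],0],[0,[-20,-13.4,-8],0],[0,[-20,-13.4,-16],0],[0,[-21,-14,-24],0],[0,[-21,-14,-24],0],[0,[-24,-16,-24],0]]'
python3 - <<'E'
from cell import status
import numpy as np
P=np.array([[ .4922,.0449],[.5927,-.0091],[.4985,-.0801],[.5941,-.1441]])
s=status.observe();t=s['position'];print(s['t'],t,s['ft_force'],(P-t[:2])*[-1000,1000])
E
```

```text
t: 11.3
position: [0.5679, -0.1257, 0.0667]
tcp_rot: [-0.001, 3.141, -0.0]
ft_force: [-0.5, -0.8, -1.1]
finger_gap: -0.0
11.3 [ 0.56788423 -0.12571428  0.06671643] [-0.53452073 -0.78404816 -1.06881828] [[ 75.68422802 170.61427813]
 [-24.81577198 116.61427813]
 [ 69.38422802  45.61427813]
 [-26.21577198 -18.38572187]]
```

```bash
python3 -m inch '[[0,[-6,-4.3,0],0],[0,[-12,-8.6,0],0],[0,[-18,-13,0],0],[0,[-24,-17.2,0],0],[0,[-25.6,-18.4,0],0],[0,[-25.6,-18.4,0],0],[0,[-25.6,-18.4,0],0]]'
python3 - <<'E'
from cell import status,vision
from fit import *
s=status.observe();t=s['position'];print(s['t'],t,s['ft_force'])
p=vision.snapshot('wrist'); cv2.imwrite('pics/wrist6.png',cv2.resize(p['img'][180:320,180:380,::-1],None,fx=4,fy=4))
r,w=mask(p,'r'); print(w.min(0),w.max(0),r.min(0),r.max(0))
p=vision.snapshot('side'); cv2.imwrite('pics/side6.png',cv2.resize(p['img'][150:270,200:360,::-1],None,fx=5,fy=5))
E
```

```text
t: 12.0
position: [0.5933, -0.1441, 0.0662]
tcp_rot: [0.001, -3.141, -0.0]
ft_force: [-0.1, 0.2, -0.4]
finger_gap: -0.0003
12.0 [ 0.59333218 -0.1441175   0.06616214] [-0.12944887  0.1880868  -0.3582153 ]
[ 0.5762487  -0.15462381] [ 0.59462803 -0.13273305] [243 256] [280 304]
```

View pics/wrist6.png

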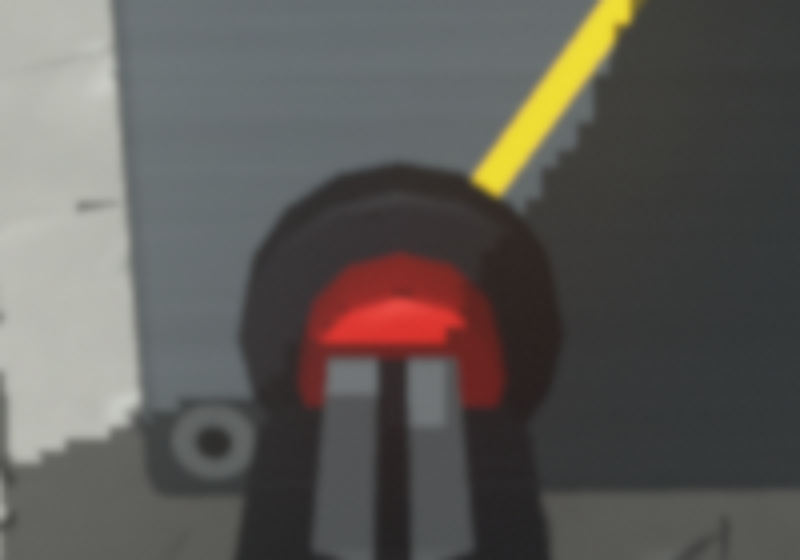

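View pics/side6.png

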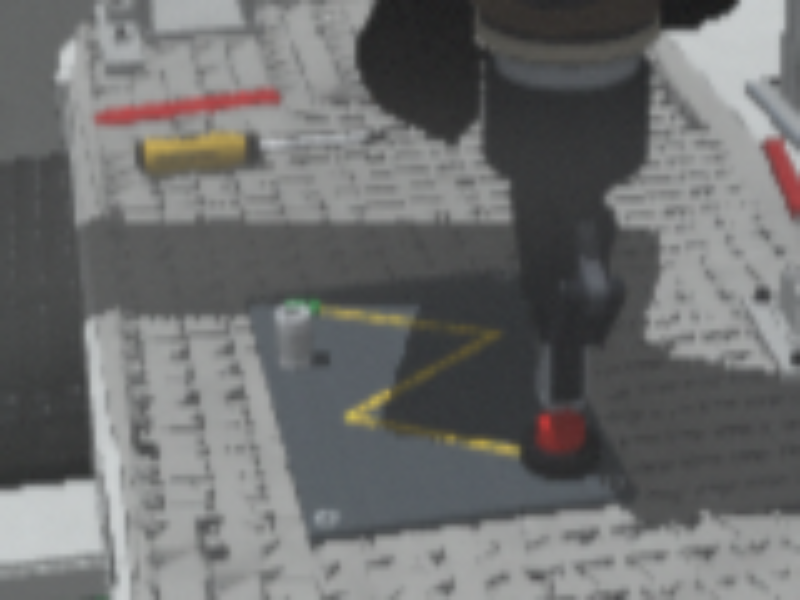

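The tips are centred over the red button to within about 2 mm. I now lower slowly, watching the force.

```bash
python3 -m inch '[[0,[0,0,3],0],[0,[0,0,6],0],[0,[0,0,8],0],[0,[0,0,8],0],[0,[0,0,8],0]]'; python3 -m inch '[[0,[0,0,1],0],[0,[0,0,2],0],[0,[0,0,2],0],[0,[0,0,2],0]]';python3 -m inch '[[0,[0,0,1],0],[0,[0,0,2],0],[0,[0,0,2],0],[0,[0,0,2],0]]'
```

```text
t: 12.6
position: [0.5935, -0.1442, 0.0582]
tcp_rot: [0.001, -3.141, -0.0]
ft_force: [-0.2, 0.2, 0.1]
finger_gap: 0.0002
t: 13.0
position: [0.5936, -0.1443, 0.0564]
tcp_rot: [-0.001, 3.141, 0.0]
ft_force: [-0.5, 0.1, 2.0]
finger_gap: -0.0
t: 13.4
position: [0.5937, -0.1443, 0.0544]
tcp_rot: [-0.001, 3.141, -0.0]
ft_force: [0.6, -0.0, 3.3]
finger_gap: -0.0001
```

Contact came at TCP z ≈ 0.057 m, which confirms the 25 mm tip length and so about 9 mm height during the trace. Fully down should be about 0.049 m.

```bash
python3 -m inch '[[0,[0,0,1],0],[0,[0,0,2],0],[0,[0,0,3],0],[0,[0,0,4],0],[0,[0,0,4],0],[0,[0,0,4],0]]';python3 -m inch '[[0,[0,0,0.6],0],[0,[0,0,1.2],0],[0,[0,0,1.2],0],[0,[0,0,1.2],0]]'
```

```text
t: 14.0
position: [0.5936, -0.1443, 0.0503]
tcp_rot: [-0.001, 3.141, -0.0]
ft_force: [0.1, -0.5, 4.1]
finger_gap: -0.0
t: 14.4
position: [0.5936, -0.1443, 0.0492]
tcp_rot: [-0.001, 3.141, 0.0]
ft_force: [-0.2, 0.3, 5.8]
finger_gap: -0.0001
```

```bash
python3 -m inch '[[0,[0,0,0.4],0],[0,[0,0,0.4],0],[0,[0,0,0.4],0],[0,[0,0,0.4],0]]'
python3 - <<'E'
from cell import status,vision
from fit import *
s=status.observe();t=s['position'];print(s['t'],t,s['ft_force'],s['joint_velocities'])
p=vision.snapshot('side'); cv2.imwrite('pics/side7.png',cv2.resize(p['img'][150:270,200:360,::-1],None,fx=5,fy=5))
p=vision.snapshot('wrist'); cv2.imwrite('pics/wrist7.png',p['img'][:,:,::-1])
s=status.observe();print(s['t'],s['position'],s['ft_force'])
E
```

```text
t: 14.8
position: [0.5936, -0.1442, 0.0491]
tcp_rot: [-0.001, 3.141, -0.0]
ft_force: [-0.7, 0.3, 7.9]
finger_gap: 0.0001
14.8 [ 0.59363366 -0.14424706  0.0490615 ] [-0.74320482  0.34330975  7.88610051] [-0.00115955 -0.00085617  0.000934    0.00121557  0.00018507 -0.0002511 ]
14.9 [ 0.59366048 -0.14426231  0.04908156] [-1.1999641   0.3463509   8.22528169]
```

View pics/side7.png

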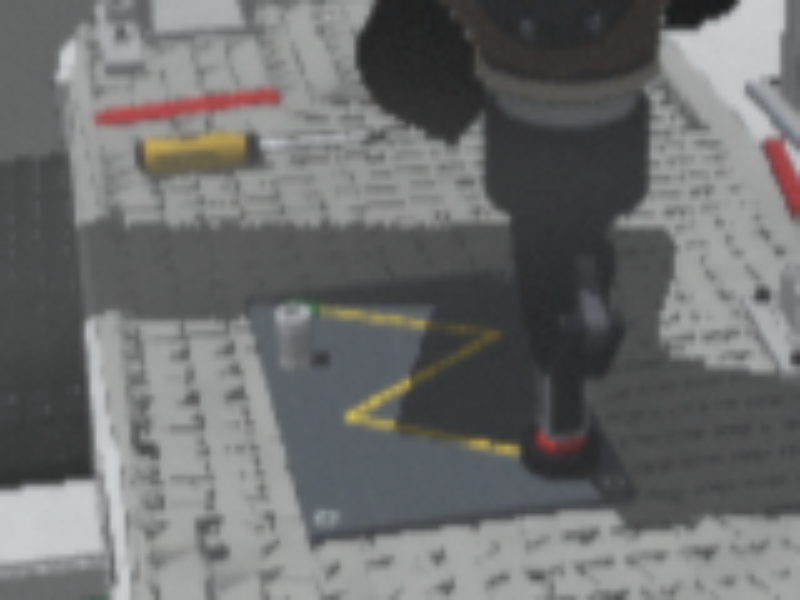

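View pics/wrist7.png

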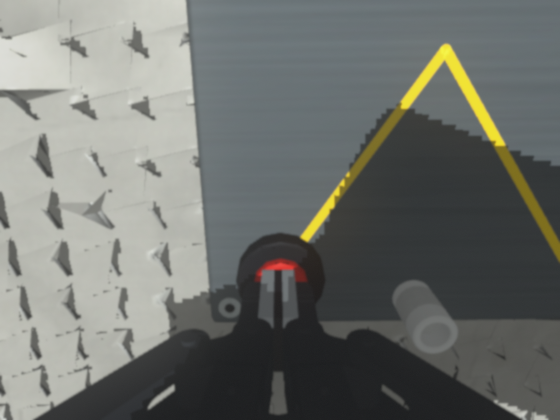

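The button is fully down with a steady force of about 8 N. Both sleeves are standing: one in the side view at (293,335), the other in the wrist view at (425,315). I hand the job in.

Run:
```python
from cell import ctrl
print(ctrl.job_done())
```

```text
the job is handed in; nothing more can be done
None
```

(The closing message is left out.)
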